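# Pin the keeper bar of a flask carrier

### The job

Swing the flask carrier's keeper bar shut until it snaps into its ball catch, then take the longer of the two steel pins out of the stand and thread it from above through the bushing in the carrier's lug and on through the bushing in the keeper bar. Finish while still holding the pin there, upright, its tip sticking out below the bar and its head about 20 mm clear above the lug, so that a colleague can fit the retaining clip. Keep the flasks standing in the carrier and do not disturb the short pin or the other things on the bench.

Things in the scene. Friction and masses are not known exactly. Their poses are not given: they have to be found in the camera images.
- keeper (a joint): opening angle of the steel keeper bar about its upright hinge, rad: 0 = shut against its stop, grows as the free end swings to the carrier's front (its -x). Starts 0.5 to 0.85 open, stays where left (0.08 N m friction). The catch's spring ball resists from 0.075 to 0.035: about 6 N at the knob, towards the carrier's +x, pushes past it; then the bar snaps to 0
- keeper_hinge (a point): point on the vertical hinge axis at the bar's mid-height, 78 mm above the bench; fixed, axes are the carrier's. Shut, the bar points along the carrier's -y from here; at opening angle a along (-sin a, -cos a) in carrier x, y. Bar 12 mm wide, 68 to 88 mm above the bench; its nose ends 206 mm from the hinge
- keeper_knob (a point): centre of the top face of the upright black cylindrical knob on the keeper bar, 18 mm diameter, standing on the bar from 91 to 125 mm above the bench, 100 mm from the hinge axis
- upper_bushing (a point): centre of the top rim of the fixed upper bushing in the lug at the carrier's front, at the end away from the hinge: vertical through bore 18 mm, outside 36 mm, from 109 to 125 mm above the bench; axes are the carrier's. The lug's post (26 x 32 mm, 125 mm high) stands behind it in +x, its centre 34 mm from the bore axis
- lower_bushing (a point): centre of the top rim of the bushing eye in the keeper bar, 170 mm from the hinge axis: vertical through bore 18 mm, outside 34 mm, from 68 to 88 mm above the bench. With the bar shut it lies straight below the upper bushing, 37 mm from rim to rim; below it is free space down to the base plate at 12 mm
- carrier: aluminium flask carrier, fixed to the bench, base plate 135 x 255 x 12 mm; origin on the bench near the middle of the base; x runs from its front (keeper side) to its back, y along its length to the hinge end. Bushing axis at (-55, -85) mm, hinge axis at (-55, 85) mm
- lock_pin: the longer steel pin: shaft 12 mm diameter, 105 mm long, tip tapered to 6 mm over the last 8 mm, below a plain cylindrical head 24 mm diameter, 45 mm tall (150 mm over all, about 90 g); origin at the centre of its tip, z up the pin. Stands loosely in one of the two stand holes, its head 113 to 158 mm above the bench
- lock_pin_head (a point): middle of the longer pin's head, 127.5 mm above its tip, where to grip it
- lock_pin_shoulder (a point): underside of the longer pin's head, on its axis, 105 mm above the tip
- short_pin: the shorter steel pin, same but with a shaft of only 60 mm (105 mm over all), its head 68 to 113 mm above the bench; stands in the other hole of the stand; leave it alone; origin at the centre of its tip
- pin_stand: white plastic block 150 x 52 x 40 mm, fixed; origin under its centre; two holes 13.5 mm wide and 32 mm deep at x = -45 and +45 mm of its own frame, one pin in each (which is in which varies)
- flask_1: loose glass conical flask, 52 mm diameter, 85 mm tall, standing in the carrier's tray nearer the lug; origin under its centre, z up
- flask_2: loose flask like the other, nearer the hinge
- foil_ball: loose crumpled foil ball, about 65 mm wide, 51 mm tall, on the bench in front of the carrier; origin under its centre; leave alone
- tweezers: loose steel tweezers lying flat, 131 mm long, 8 mm tall, in front of the carrier; leave alone
- rubber_bulb: loose rubber pipette bulb, 51 mm diameter, 76 mm tall, standing beyond the pin stand; leave alone
- foil_flask: loose foil-wrapped flask, 58 mm wide, 137 mm tall, standing behind the carrier; leave alone

How it is judged (in metres and radians):
On the way, in this order (a step that is already met when the one before it is completed fails the run):
1. the keeper bar is shut and held by its ball catch (value of joint keeper below 0.025 rad), for 0.2 s.
2. the long pin's tip has entered the upper bushing, the bar still shut (value of joint keeper below 0.025 rad and horizontal distance between lock_pin and upper_bushing below 0.008 m and z of lock_pin in the frame of upper_bushing between -0.06 and -0.004 m).
3. the pin's tip has come out below the keeper bar's bushing (value of joint keeper below 0.025 rad and horizontal distance between lock_pin and lower_bushing below 0.008 m and z of lock_pin in the frame of lower_bushing below -0.024 m), for 0.1 s.
At the end, for the whole second after the job is handed in: Bar shut (below 0.025 rad); the long pin passes through both bushings within 7 degrees of upright, tip at least 6 mm below the bar; the gripper holds it (over 1 N), at rest, its head 8 to 36 mm clear above the lug; both flasks stand upright in the carrier (value of joint keeper below 0.025 rad and contact force between lock_pin and the fingers above 1 N and horizontal distance between lock_pin and lower_bushing below 0.008 m and z of lock_pin in the frame of lower_bushing below -0.026 m and horizontal distance between lock_pin_shoulder and upper_bushing below 0.008 m and z of lock_pin_shoulder in the frame of upper_bushing between 0.008 and 0.036 m and angle between lock_pin's own z axis and vertical below 0.12 rad and linear speed of lock_pin below 0.03 m/s and angle between each of flask_1, flask_2's own z axis and vertical below 0.2 rad and horizontal distance between each of flask_1, flask_2 and carrier below 0.06 m); the arm keeps its last pose, push and grip.
It fails at once if a flask in the carrier is tipped over (angle between any of flask_1, flask_2's own z axis and vertical above 0.4 rad).
It fails at once if the short pin is taken out or another thing on the bench is shifted (2 to 3 cm) (distance of any of foil_ball, tweezers, rubber_bulb, foil_flask from where it was at the start of the episode above 0.03 m or distance of short_pin from where it was at the start of the episode above 0.02 m).
It also fails if it takes over 64 s, if anything falls off the work surface, if the arm or the gripper's body presses on something with over 40 N, if the wrist force passes 120 N, or if a joint passes its speed limit or range.

### The arm

A 7-joint arm with a two-finger parallel gripper is mounted at the origin on the work surface; the furniture and walls round the work are solid. World frame = base frame: x ahead of the robot, y to its left, z up, the work surface at z = 0. Lengths are in mm, angles in rad, forces in N, time in s.
With the tool pointing down it reaches from about 350 to 900 mm from the base axis. Payload 7.2 kg.
Tool frame: the origin (TCP) lies midway between the tips of the shut fingers; the grasp point (between the pads) lies 19 mm behind it (ctrl.tcp_to_grasp is the distance from the TCP to the grasp point, in mm); x points along the fingers, y is the direction in which the jaws open and shut, and the axes are right-handed (so a half turn about x gives the same grasp; the last joint's range is limited). The gripper opens to 85 mm and grips with 20 to 120 N. Pads are 22 mm wide; open, the fingers measure 114 mm over their backs; the gripper's body (76 mm by 85 mm) begins 54 mm behind the grasp point. The pads swing forward as they close: fully open they stand 13 mm farther back than shut.
Start: joints at [1.166, 0.411, -0.013, 1.596, 0.006, 1.134, -0.082], TCP at [206.531, -589.894, 199.297] pointing down, gripper open.
Joint ranges: [-2.95, 2.95], [-0.29, 1.99], [-1.47, 1.44], [0.14, 2.54], [-1.03, 4.17], [0.13, 1.85], [-2.86, 2.86]. Speed limits (rad/s): [2.39, 2.39, 3.01, 3.01, 3.14, 3.14, 3.14].

### API

Orientations are given as a rotation vector (axis times angle).
In Python, from cell import ctrl, cams, ticket gives the robot as it stands.
- The arm moves only by the tool jog_arm, never from a script. Its argument "series" is a list of rows, each a list of 7 numbers: the finger opening in cm, from 0 to 8.54, then the shift along the world's x, y, z in cm, then the turn, a rotation vector about the world's x, y, z in rad. A call has 1 to 8 rows; each row is the pose to reach, as a shift and turn from the pose commanded when the call began; what a row does not reach only later rows make up. A row lasts 1/12 s, in which the tool goes at most 41.7 mm and 7.16 degrees, less where a joint would pass 70% of its speed; a pose out of reach is approached as far as the arm can. A call with a gripper value outside its range is refused whole. The fingers move at their own pace and stop on an object; the grip force is fixed at half the most. Time passes only in rows, so rows that repeat a pose let the fingers close. It gives the time, the measured TCP pose, the force and the opening at its end, in the units of the state.
- ctrl.observe(): the state, without advancing time (a new reading comes with each control period).
- cams.read_camera(name): name is "side" or "top" or "wrist"; returns the picture (480x640x3 uint8, blue, green, red); there is no depth.
- cams.camera_params(name): a dict with "camera_matrix" (3x3 intrinsics, pixels), "cam_to_world" (4x4, takes a point from camera to world coordinates). Camera axes: x right, y down, z forward; pixel columns grow to the right and rows downward; lengths in mm; the calibration is good to about 2 mm. A picture is of the moment at which its call begins: read the wrist's pose just before it. camera_params takes no time and is no camera call; for the wrist camera it gives the pose at the moment of the call.
- ticket.close_job(): hands the job in, once; it reports no verdict.
The state is a dict: "time_s": time; "q": joint angles; "joint_vel": joint speeds; "tau": joint torques, N m; "eef_pos": TCP position; "tcp_rot": TCP orientation; "wrist_force": force on the tool from outside, world axes, zero at the start; "torque": the same for the moment, N m; "grip_width": finger opening in mm.
Only numpy, scipy, OpenCV 4.12 (cv2) and the standard library are available. Lean on these libraries where they do the work, as an engineer would, in place of code of your own. Each camera call takes 0.05 s, during which the arm holds its last target. There are 200 camera calls.

## Working session

There is one attempt and no reset: what is moved stays moved. The work goes in short steps, Python scripts to look and compute and a tool call to move; the robot and the scene stay as the last step left them, time stands still between calls to the robot, and variables do not carry over. Pictures are saved under pics/ and viewed, about 8 in all and at most 12, crops included, and the job is handed in when it is done.

Besides the shell and the picture viewer there is one more tool, called after ">>>" as name([rows], argument=value, ...), one row to a line, values as JSON. jog_arm: Moves the arm, as the interface text tells. Its arguments: {"type":"object","properties":{"series":{"type":"array","items":{"type":"array","items":{"type":"number"}}}},"required":["series"]}

```bash
mkdir -p pics; ls
python3 - <<'E'
from cell import ctrl,cams,ticket
import cv2,numpy as np
np.set_printoptions(suppress=True,precision=3)
s=ctrl.observe();print({k:(np.round(v,3) if not isinstance(v,float) else v) for k,v in s.items()},ctrl.tcp_to_grasp)
for n in("top","side"):
    p=cams.camera_params(n);print(n,p)
    cv2.imwrite(f"pics/{n}0.png",cams.read_camera(n))
E
```

```text
pics
{'time_s': 0.0, 'q': array([ 1.166,  0.412, -0.013,  1.597,  0.006,  1.134, -0.082]), 'joint_vel': array([ 0.002,  0.002,  0.002, -0.001,  0.   , -0.001,  0.001]), 'tau': array([  0.001, -60.062,   0.683, -29.941,   0.014,   0.011,   0.   ]), 'eef_pos': array([ 206.322, -589.368,  198.455]), 'tcp_rot': array([ 2.039,  0.348, -2.04 ]), 'wrist_force': array([ 0.557, -0.454,  0.341]), 'torque': array([-0.028, -0.029,  0.021]), 'grip_width': 85.59453160756671} 18.700000000000003
top {'camera_matrix': array([[575.171,   0.   , 319.435],
       [  0.   , 575.171, 238.917],
       [  0.   ,   0.   ,   1.   ]]), 'cam_to_world': array([[  -0.022,   -0.997,    0.069,  462.714],
       [  -1.   ,    0.023,    0.009,   41.825],
       [  -0.01 ,   -0.068,   -0.998, 1264.826],
       [   0.   ,    0.   ,    0.   ,    1.   ]])}
side {'camera_matrix': array([[547.35 ,   0.   , 325.596],
       [  0.   , 547.35 , 235.766],
       [  0.   ,   0.   ,   1.   ]]), 'cam_to_world': array([[   0.771,    0.251,   -0.585, 1089.505],
       [   0.636,   -0.336,    0.694, -613.942],
       [  -0.023,   -0.908,   -0.419,  489.619],
       [   0.   ,    0.   ,    0.   ,    1.   ]])}
```

View pics/top0.png

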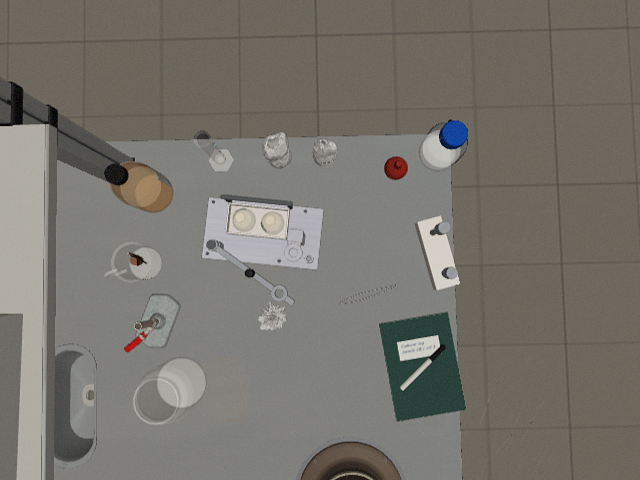

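View pics/side0.png

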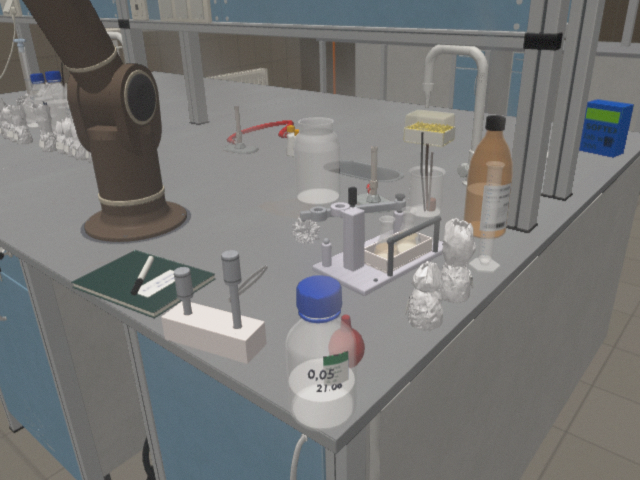

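The top view shows the carrier at (205–323, 198–270), hinge cap ~(211,245), knob ~(250,273), open bar eye ~(280,293) and lug bushing ~(293,253). The stand is at (437,253) with pin heads at (442,228) and (450,272). The side view shows the long pin is the one at greater x, i.e. (442,228) in the top view. Next I'll crop for sharper pixel positions.

```bash
cat > h.py <<'E'
from cell import ctrl,cams,ticket
import cv2,numpy as np
np.set_printoptions(suppress=True,precision=2)
def ray(n,u,v,p=None):
    p=p or cams.camera_params(n);M=np.array(p["cam_to_world"]);K=np.array(p["camera_matrix"])
    d=M[:3,:3]@np.linalg.solve(K,[u,v,1.]);return M[:3,3],d
def onz(n,u,v,z,p=None):
    o,d=ray(n,u,v,p);return o+d*(z-o[2])/d[2]
def two(a,b):
    (o1,d1),(o2,d2)=a,b
    t=np.linalg.lstsq(np.c_[d1,-d2],o2-o1,rcond=None)[0]
    A,B=o1+d1*t[0],o2+d2*t[1];return (A+B)/2,np.linalg.norm(A-B)
def proj(n,X,p=None):
    p=p or cams.camera_params(n);M=np.linalg.inv(p["cam_to_world"]);c=M[:3,:3]@np.array(X,float)+M[:3,3]
    q=np.array(p["camera_matrix"])@c;return q[:2]/q[2]
def crop(im,x,y,w,h,k):return cv2.resize(im[y:y+h,x:x+w],None,fx=k,fy=k,interpolation=cv2.INTER_CUBIC)
E
python3 - <<'E'
from h import *
t=cv2.imread("pics/top0.png");s=cv2.imread("pics/side0.png")
a=crop(t,195,190,135,120,4);b=crop(t,405,205,65,95,4);c=crop(s,150,235,130,130,4)
H=600;im=np.zeros((600,800,3),np.uint8)
im[:480,:540]=a;im[:380,540:800]=b
cv2.imwrite("pics/c1.png",im)
im=np.zeros((520,800,3),np.uint8);im[:,:520]=c
cv2.imwrite("pics/c2.png",c)
E
```

```text
(no output)
```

View pics/c1.png

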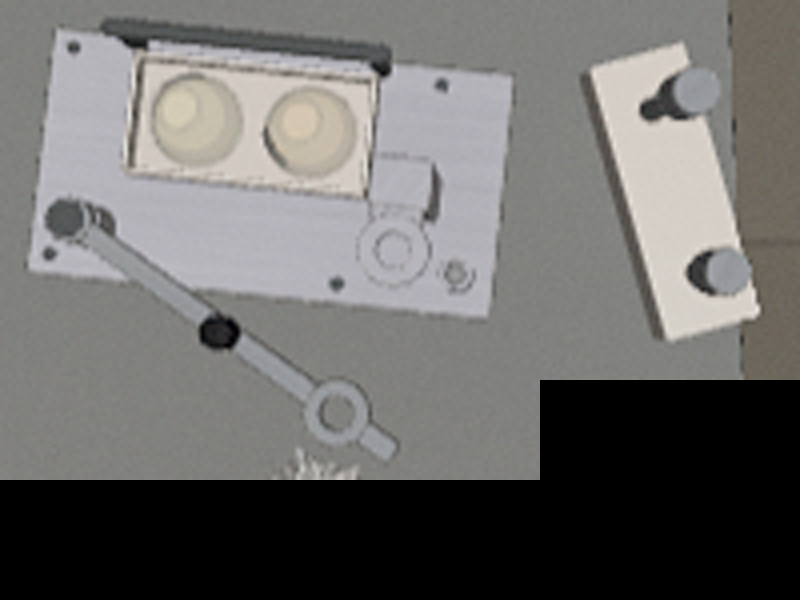

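The crop shows the base corners at crop (55,28), (513,73), (490,318), (30,270), the upper bushing at (393,250), the eye at (337,411), the knob at (219,330), the long pin head at (697,90) and the short head at (727,272).

Run:
```python
from h import *
def P(X,Y,z,ox=195,oy=190):return onz("top",(X+.5)/4-.5+ox,(Y+.5)/4-.5+oy,z)
C=np.array([P(55,28,12),P(513,73,12),P(490,318,12),P(30,270,12)]);print(C, np.linalg.norm(np.diff(np.r_[C,C[:1]],axis=0),axis=1))
ub=P(393,250,125);eye=P(337,411,88);kn=P(219,330,125)
print("ub",ub,"eye",eye,"kn",kn)
yax=(C[0]-C[1])+(C[3]-C[2]);yax/=np.linalg.norm(yax);xax=np.array([yax[1],-yax[0],0]);
print("yax",yax,"yaw",np.arctan2(yax[1],yax[0])-np.pi/2, "center",C.mean(0))
hin=ub+170*yax;hin[2]=78;print("hinge",hin,"eye dist",np.linalg.norm((eye-hin)[:2]),"kn",np.linalg.norm((kn-hin)[:2]))
for q in(eye,kn):
  d=(q-hin)[:2];print("a",np.arctan2(-d@xax[:2],-d@yax[:2]))
o=C.mean(0);print("ub in carrier",(ub-o)@xax,(ub-o)@yax)
L=P(697-540,90,158,405,205);S=P(727-540,272,113,405,205);print("long",L,"short",S,np.linalg.norm((L-S)[:2]))
st=np.array([P(x-540,y,40,405,205) for x,y in((588,70),(685,42),(760,314),(665,340))]);print(st.mean(0),((L+S)/2))
# side checks
for X in (L,[*L[:2],113],S,ub,[*kn[:2],125]):print(proj("side",X))
```

```text
[[647.53 294.94  12.  ]
 [616.79  43.8   12.  ]
 [483.05  59.31  12.  ]
 [514.78 309.78  12.  ]] [253.02 134.64 252.47 133.58]
ub [515.96 105.11 125.  ] eye [436.2  137.28  88.  ] kn [478.26 192.06 125.  ]
yax [0.12 0.99 0.  ] yaw -0.12392082439331253 center [565.54 176.96  12.  ]
hinge [536.98 273.81  78.  ] eye dist 169.69682665228947 kn 100.64884415447426
a 0.5119420766515784
a 0.49899001227259726
ub in carrier -40.31363552847803 -77.41948659464275
long [ 556.08 -188.74  158.  ] short [ 468.49 -209.69  113.  ] 90.06039683469287
[ 512.48 -199.33   40.  ] [ 512.29 -199.21  135.5 ]
[227.94 253.67]
[231.07 282.45]
[180.21 270.13]
[338.72 205.59]
[351.14 188.13]
```

View pics/c2.png

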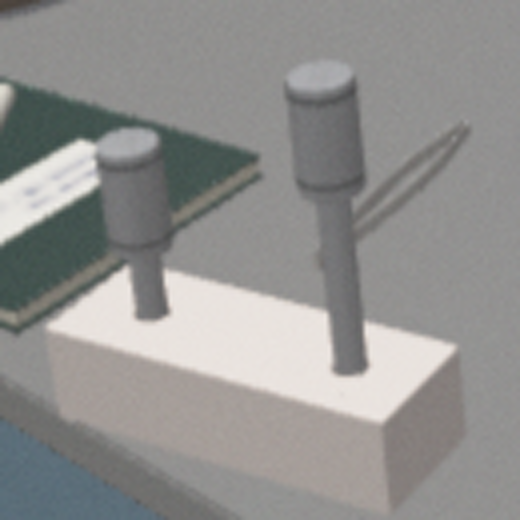

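Geometry agrees well: eye 169.7 mm and knob 100.6 mm from the hinge, pins 90.06 mm apart, and the stand centre matches the pin midpoint. The side crop puts the long head top at about (230,254), against (228,254) predicted. The bar is about 0.505 rad open. Next is the tool orientation and the push plan.

Run:
```python
from h import *
from scipy.spatial.transform import Rotation as R
s=ctrl.observe();M=R.from_rotvec(s["tcp_rot"]).as_matrix();print(M, "jaw yaw",np.degrees(np.arctan2(M[1,1],M[0,1])))
yaw=-.124;xa=np.array([np.cos(yaw),np.sin(yaw)]);ya=np.array([-np.sin(yaw),np.cos(yaw)])
h=np.array([537,273.8])
for a in(.6,.5,.35,.2,.1,.07,.04,.03,0,-.03):
  k=h+100*(-np.sin(a)*xa-np.cos(a)*ya);print(a,k,"tcp", k-20*(np.cos(a)*xa-np.sin(a)*ya))
print("carrier y jaw yaw",np.degrees(yaw)+90, "stand axis",np.degrees(np.arctan2(-188.74+209.69,556.08-468.49)))
p=cams.camera_params("wrist");print(np.array(p["cam_to_world"]),p["camera_matrix"][0][0], s["eef_pos"])
print(onz("top",271,318,25))
```

```text
[[-0.    0.33 -0.94]
 [ 0.   -0.94 -0.33]
 [-1.   -0.    0.  ]] jaw yaw -70.70444880343389
0.6 [470.76 198.88] tcp [455.78 212.13]
0.5 [478.57 192.65] tcp [462.34 204.33]
0.35 [491.36 184.83] tcp [473.56 193.95]
0.2 [505.16 179.  ] tcp [486.2  185.37]
0.1 [514.79 176.3 ] tcp [495.29 180.74]
0.07 [517.72 175.68] tcp [498.1  179.53]
0.04 [520.67 175.14] tcp [500.94 178.41]
0.03 [521.66 174.98] tcp [501.9  178.05]
0 [524.63 174.57] tcp [504.79 177.04]
-0.03 [527.61 174.24] tcp [507.7  176.12]
carrier y jaw yaw 82.89532334037779 stand axis 13.451439763381293
[[   0.33   -0.9    -0.29  279.57]
 [  -0.94   -0.32   -0.1  -563.71]
 [  -0.      0.3    -0.95  372.97]
 [   0.      0.      0.      1.  ]] 375.3739959762099 [ 206.31 -589.48  198.58]
[380.47 160.21  25.  ]
```

>>> jog_arm([
  [0, 20, 26, 2, 0, 0, -0.4],
  [0, 20, 26, 2, 0, 0, -0.4],
  [0, 20, 26, 2, 0, 0, -0.4],
  [0, 20, 26, 2, 0, 0, -0.4],
  [0, 20, 26, 2, 0, 0, -0.4],
  [0, 20, 26, 2, 0, 0, -0.4],
  [0, 20, 26, 2, 0, 0, -0.4],
  [0, 20, 26, 2, 0, 0, -0.4],
])

```text
time_s: 0.77
eef_pos: [407.4, -327.7, 219.3]
tcp_rot: [-2.189, 0.068, 2.19]
wrist_force: [0.9, -0.7, 0.6]
grip_width: -0.1
```

>>> jog_arm([
  [0, 3, 32, 0, 0, 0, 0],
  [0, 3, 32, 0, 0, 0, 0],
  [0, 3, 32, 0, 0, 0, 0],
  [0, 3, 32, 0, 0, 0, 0],
  [0, 3, 32, 0, 0, 0, 0],
  [0, 3, 32, 0, 0, 0, 0],
  [0, 3, 32, 0, 0, 0, 0],
  [0, 3, 32, 0, 0, 0, 0],
])

```text
time_s: 1.43
eef_pos: [436.1, -6.2, 219.4]
tcp_rot: [-2.191, 0.066, 2.19]
wrist_force: [1.2, -0.5, 0.2]
grip_width: -0.1
```

>>> jog_arm([
  [0, 1.2, 22, 0, 0, 0, 0],
  [0, 1.2, 22, 0, 0, 0, 0],
  [0, 1.2, 22, 0, 0, 0, 0],
  [0, 1.2, 22, 0, 0, 0, 0],
  [0, 1.2, 22, 0, 0, 0, 0],
  [0, 1.2, 22, -4, 0, 0, 0],
  [0, 1.2, 22, -8, 0, 0, 0],
  [0, 1.2, 22, -11.8, 0, 0, 0],
])

```text
time_s: 2.1
eef_pos: [448.1, 211.7, 99.9]
tcp_rot: [-2.191, 0.065, 2.19]
wrist_force: [0.6, -0.7, -1.2]
grip_width: 0.2
```

Run:
```python
from h import *
t=cams.read_camera("top");w=cams.read_camera("wrist");print(ctrl.observe()["eef_pos"])
im=np.zeros((480,800,3),np.uint8);im[:,:400]=cv2.resize(t[190:310,195:295],(400,480));im[:300,400:]=cv2.resize(w,(400,300));cv2.imwrite("pics/k1.png",im)
```

```text
[444.41 208.08  96.14]
```

View pics/k1.png

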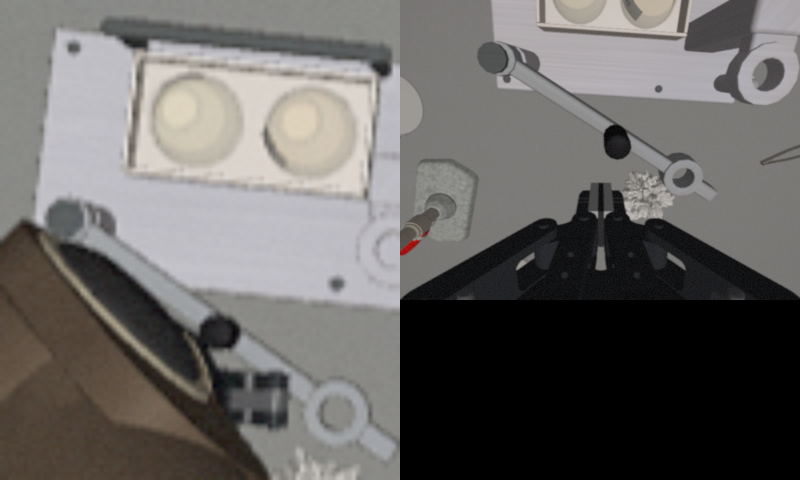

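Run:
```python
from h import *
for i in range(4):
  s=ctrl.observe();print(s["time_s"],s["eef_pos"],s["wrist_force"],np.array(s["joint_vel"]));cams.read_camera("side")
X=s["eef_pos"]
for z in(0,50,100,200):print(proj("top",X+[0,0,z]),proj("wrist",X+[0,0,z]))
print(proj("wrist",[478.5,192.6,125]),"seen",(617-400)*1.6,140*1.6)
print(proj("wrist",[436.2,137.3,88]),"seen",(684-400)*1.6,177*1.6)
print(proj("wrist",[516,105.1,125]),"seen",(768-400)*1.6,72*1.6)
```

```text
2.2 [444.41 208.08  96.14] [-0.67  0.46 -0.43] [ 0.03 -0.08 -0.02 -0.09 -0.05  0.11  0.05]
2.25 [446.39 209.18  99.36] [-0.2   0.38  1.28] [ 0.02 -0.07 -0.02 -0.07 -0.02  0.03  0.01]
2.3 [448.2  210.1  101.61] [0.34 0.75 1.4 ] [ 0.01 -0.05 -0.01 -0.04 -0.    0.    0.  ]
2.35 [449.38 210.57 102.93] [ 1.42 -0.08 -0.13] [ 0.01 -0.03 -0.   -0.02  0.   -0.01 -0.  ]
[241.85 286.79] [322.59 281.2 ]
[238.09 287.17] [322.73 334.68]
[233.99 287.59] [323.03 441.76]
[224.49 288.55] [   -109.2  -154980.47]
[360.41 237.22] seen 347.20000000000005 224.0
[456.56 284.55] seen 454.40000000000003 283.2
[580.58 132.74] seen 588.8000000000001 115.2
```

The wrist view shows the knob at ~(347,224) just ahead of the closed fingertips at ~(320,296), bar and lug as expected. The offset readings were settling sway. Next is the push along the arc, stopping short of the catch.

>>> jog_arm([
  [0, 0.7, -0.3, 0.2, 0, 0, 0],
  [0, 1.4, -0.6, 0.2, 0, 0, 0],
  [0, 2.0, -1.1, 0.2, 0, 0, 0],
  [0, 2.6, -1.6, 0.2, 0, 0, 0],
  [0, 3.2, -2.1, 0.2, 0, 0, 0],
  [0, 3.8, -2.5, 0.2, 0, 0, 0],
  [0, 4.2, -2.7, 0.2, 0, 0, 0],
  [0, 4.6, -2.9, 0.2, 0, 0, 0],
])

```text
time_s: 3.07
eef_pos: [495.0, 180.6, 103.2]
tcp_rot: [-2.189, 0.07, 2.189]
wrist_force: [-0.1, -0.9, 1.2]
grip_width: 0.1
```

>>> jog_arm([
  [0, 0, 0, 0, 0, 0, 0],
  [0, 0.2, -0.1, 0, 0, 0, 0],
  [0, 0.2, -0.1, 0, 0, 0, 0],
  [0, 0.3, -0.1, 0, 0, 0, 0],
  [0, 0.3, -0.1, 0, 0, 0, 0],
  [0, 0.4, -0.1, 0, 0, 0, 0],
  [0, 0.4, -0.1, 0, 0, 0, 0],
  [0, 0.4, -0.1, 0, 0, 0, 0],
])

```text
time_s: 3.73
eef_pos: [498.5, 180.2, 103.3]
tcp_rot: [-2.189, 0.069, 2.189]
wrist_force: [-0.5, 0.1, 0.1]
grip_width: -0.2
```

>>> jog_arm([
  [0, 0.1, 0, 0, 0, 0, 0],
  [0, 0.1, 0, 0, 0, 0, 0],
  [0, 0.2, 0, 0, 0, 0, 0],
  [0, 0.2, 0, 0, 0, 0, 0],
  [0, 0.3, 0, 0, 0, 0, 0],
  [0, 0.3, 0, 0, 0, 0, 0],
  [0, 0.3, 0, 0, 0, 0, 0],
])

```text
time_s: 4.32
eef_pos: [501.6, 180.1, 103.3]
tcp_rot: [-2.189, 0.069, 2.189]
wrist_force: [-0.4, 0.7, 0.3]
grip_width: 0.4
```

Run:
```python
from h import *
s=ctrl.observe();p=cams.camera_params("wrist");w=cams.read_camera("wrist");t=cams.read_camera("top")
print(s["eef_pos"],proj("wrist",[524.6,174.6,125],p))
im=np.zeros((480,800,3),np.uint8);im[:,:400]=cv2.resize(t[190:310,195:295],(400,480));im[:300,400:]=cv2.resize(w,(400,300));cv2.imwrite("pics/k2.png",im)
```

```text
[501.57 180.09 103.28] [331.64 251.48]
```

View pics/k2.png

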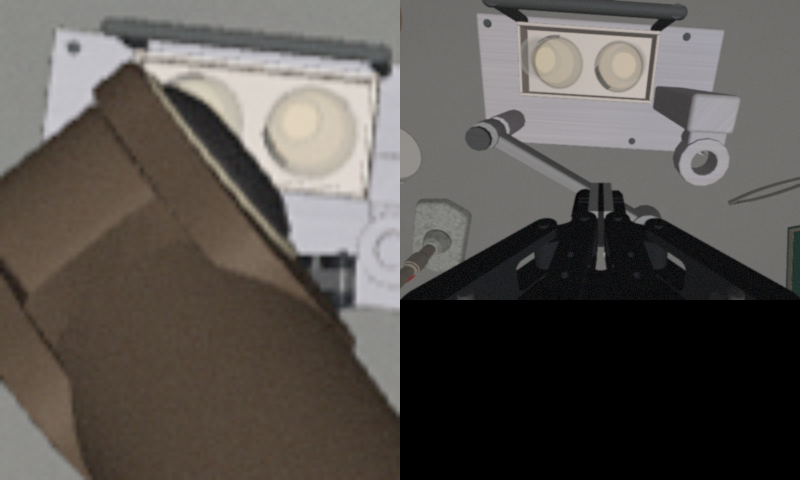

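The wrist view shows the bar still open, eye at ~(397,339), and the knob hidden by the fingers. Computing the angle.

Run:
```python
from h import *
p=cams.camera_params("wrist")
yaw=-.124;xa=np.array([np.cos(yaw),np.sin(yaw)]);ya=np.array([-np.sin(yaw),np.cos(yaw)]);h=np.array([537,273.8])
for a in(0,.1,.2,.3,.4,.5):
  d=-np.sin(a)*xa-np.cos(a)*ya;print(a,"eye",proj("wrist",[*(h+170*d),88],p),"knob",proj("wrist",[*(h+100*d),125],p),"top",proj("top",[*(h+170*d),88]),"side",proj("side",[*(h+100*d),125]),proj("side",[*(h+170*d),88]))
print("hinge",proj("wrist",[*h,100],p),"ub",proj("wrist",[516,105.1,125],p),"seen",(703-400)*1.6,158*1.6)
cv2.imwrite("pics/s2.png",crop(cams.read_camera("side"),260,150,200,150,4))
```

```text
0 eye [462.05 235.6 ] knob [331.72 251.26] top [293.9  252.94] side [365.19 195.61] [338.97 224.38]
0.1 eye [455.01 265.37] knob [329.   272.58] top [292.62 261.14] side [361.5  194.27] [332.87 221.72]
0.2 eye [445.35 293.23] knob [324.17 292.81] top [290.52 269.19] side [358.26 192.83] [327.62 218.89]
0.3 eye [433.34 319.09] knob [317.39 311.83] top [287.63 277.01] side [355.49 191.3 ] [323.26 215.93]
0.4 eye [419.21 342.88] knob [308.81 329.54] top [283.96 284.52] side [353.21 189.71] [319.8  212.88]
0.5 eye [403.21 364.58] knob [298.58 345.87] top [279.57 291.63] side [351.45 188.08] [317.26 209.78]
hinge [126.88 222.36] ub [492.43 260.58] seen 484.8 252.8
```

View pics/s2.png

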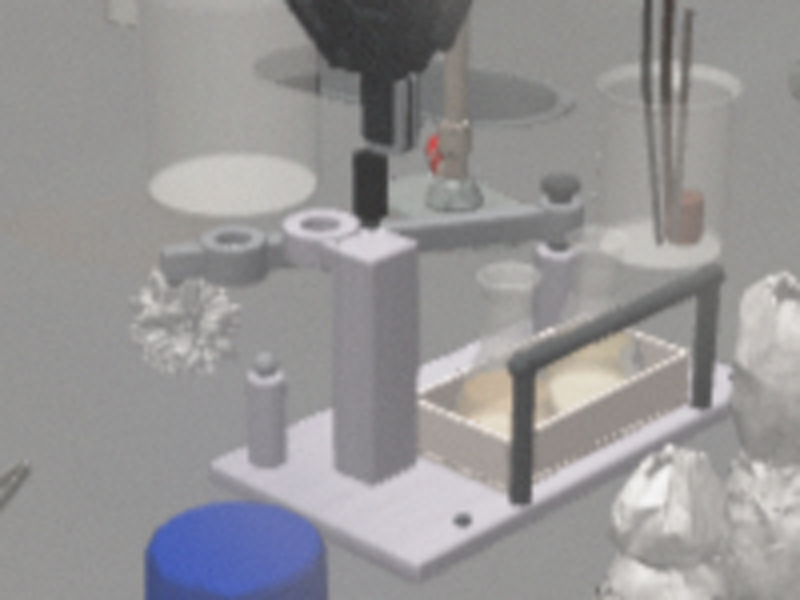

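The side view shows the knob top at ~(352,189), still near 0.47 rad open, with the fingertip end at ~(356,186), apparently above or behind the knob. Checking where the tip should project.

Run:
```python
from h import *
s=ctrl.observe();X=s["eef_pos"];print(X)
print("tip side",proj("side",X),proj("side",X+[0,0,22]),"seen",260+385/4,150+145/4)
o,d=ray("side",356.5,186.5);
for z in(90,103,110,125,135):print(z,onz("side",356.5,186.5,z))
p=cams.camera_params("wrist");print(np.array(p["cam_to_world"]))
print("wrist tip",proj("wrist",X,p),"seen ~",320,295)
```

```text
[501.5  180.11 103.27]
tip side [357.04 202.86] [357.06 192.14] seen 356.25 186.25
90 [422.71 284.45  90.  ]
103 [444.4  255.22 103.  ]
110 [456.08 239.49 110.  ]
125 [481.11 205.77 125.  ]
135 [497.8  183.28 135.  ]
[[ -0.06  -0.95  -0.3  578.83]
 [ -1.     0.06   0.02 175.59]
 [ -0.     0.3   -0.95 277.73]
 [  0.     0.     0.     1.  ]]
wrist tip [322.14 280.62] seen ~ 320 295
```

Run:
```python
from h import *
X=ctrl.observe()["eef_pos"]
for v in (290,293,296):
  for sv in (186,188):
    P,e=two(ray("wrist",321,v),ray("side",356.7,sv));print(v,sv,P-X,e)
w=cams.read_camera("wrist");cv2.imwrite("pics/w3.png",crop(w,230,230,190,150,4))
s=cams.read_camera("side");cv2.imwrite("pics/s3.png",crop(s,320,140,60,80,8))
g=cv2.cvtColor(s,cv2.COLOR_BGR2GRAY);print(g[150:212:2,344:372:2])
```

```text
290 186 [ 6.31 -2.24 34.39] 9.654439467187405
290 188 [ 5.12 -1.78 30.3 ] 8.153254401442549
293 186 [ 5.43 -1.9  34.3 ] 8.578451637606879
293 188 [ 4.22 -1.44 30.21] 7.047313342013644
296 186 [ 4.55 -1.57 34.22] 7.498623097499937
296 188 [ 3.32 -1.1  30.13] 5.937521316344848
[[ 55  67  60  60  60  63  59  62  64  70  74  77  76  88]
 [ 59  58  61  72  68  64  64  65  67  69  74  74  75  82]
 [ 58  60  56  58  64  64  64  62  62  64  71  71  78  84]
 [ 59  59  58  58  61  61  61  64  63  65  69  68  79  85]
 [ 55  55  56  58  61  62  57  61  61  69  66  68  74  76]
 [ 55  56  59  58  56  61  57  62  58  63  64  66  74  72]
 [ 61  60  57  57  59  61  63  61  60  64  63  62  73  87]
 [ 64  66  58  61  61  56  59  58  62  62  63  67 127 148]
 [ 65  61  57  56  58  57  59  61  63  57  62  76 119 126]
 [118 109 102  68  59  58  56  59  58  94  86 110 117 122]
 [120 122 120  73  57  56  57  80 118  83 105 116 118 117]
 [119 122 121  70  60  59  56  89 114  74  99 117 117 120]
 [130 132 132  78  62  56  58  89 113  79  98 116 118 118]
 [147 141 140 101  61  61  56  91 113  72  99 116 117 116
[... 305 characters left out ...]
6 106  65  66  87 109 128 121 136 148 124 125 112]
 [150 148  88  57  57  55  75 146 147 147 147 137 106 132]
 [147 149  88  56  53  55  73 146 149 146 149 148 108 142]
 [147 145  92  55  58  57  73 136 160 163 165 168 152 144]
 [146 147  91  58  58  56  78 169 170 168 168 168 149 155]
 [148 147  91  57  58  58  80 169 167 168 168 156 148 153]
 [151 148  94  56  56  55  76 167 166 170 172 150 152 150]
 [167 155  94  61  57  60  73 147 161 167 169 162 144 131]
 [202 209 184  74  61  61 127 142 149 159 168 170 171 169]
 [167 211 207 114  93 116 175 168 166 164 157 148 141 138]
 [206 191 170 202 197 206 203 174 128 118 114 114 115 114]
 [175 204 213 209 210 210 210 207 205 185 133 110 108 112]]
```

View pics/w3.png

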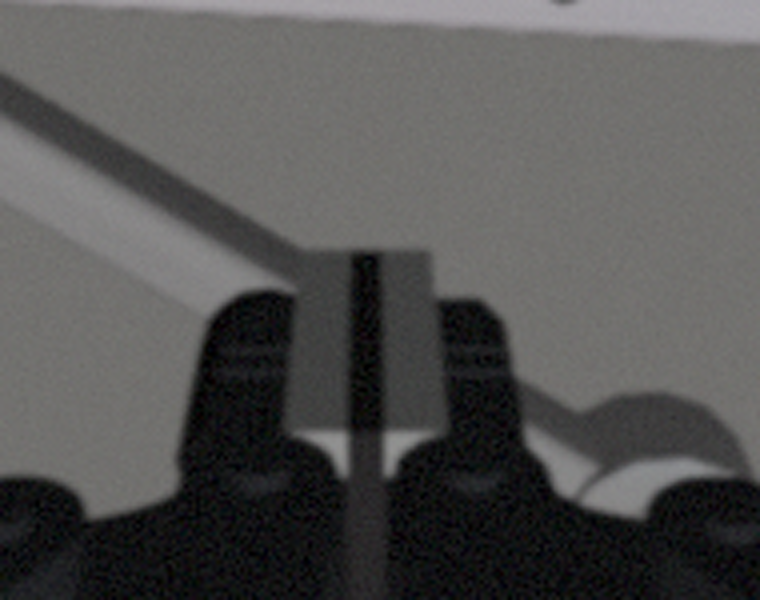

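The wrist crop shows the pad tips at ~(321,292) and the bar running under the right finger. The side and wrist rays both put the physical tips ~30 mm above the reported TCP, so the fingers passed over the knob. I'll go back, lower, and re-measure the tip rather than trust the nominal figure.

>>> jog_arm([
  [0, 0, 0, 1, 0, 0, 0],
  [0, -2, 1.2, 1, 0, 0, 0],
  [0, -4, 2.5, 1, 0, 0, 0],
  [0, -5.6, 3.1, 1, 0, 0, 0],
  [0, -5.6, 3.1, 0, 0, 0, 0],
  [0, -5.6, 3.1, -1, 0, 0, 0],
  [0, -5.6, 3.1, -2, 0, 0, 0],
  [0, -5.6, 3.1, -2.8, 0, 0, 0],
])

```text
time_s: 5.23
eef_pos: [446.0, 210.3, 74.1]
tcp_rot: [-2.188, 0.071, 2.189]
wrist_force: [-1.3, 0.2, -0.8]
grip_width: 0.1
```

Run:
```python
from h import *
for i in range(5):cams.read_camera("top")
s=ctrl.observe();X=s["eef_pos"];print(s["time_s"],X,s["wrist_force"],proj("side",X),proj("side",X+[0,0,30]))
im=cams.read_camera("side");w=cams.read_camera("wrist")
out=np.zeros((600,800,3),np.uint8);out[:,:400]=crop(im,305,150,80,120,5);out[:300,400:]=cv2.resize(w,(400,300));cv2.imwrite("pics/s4.png",out)
```

```text
5.4833 [445.84 211.02  75.21] [-0.29  0.7   0.17] [344.18 205.34] [344.06 191.57]
```

View pics/s4.png

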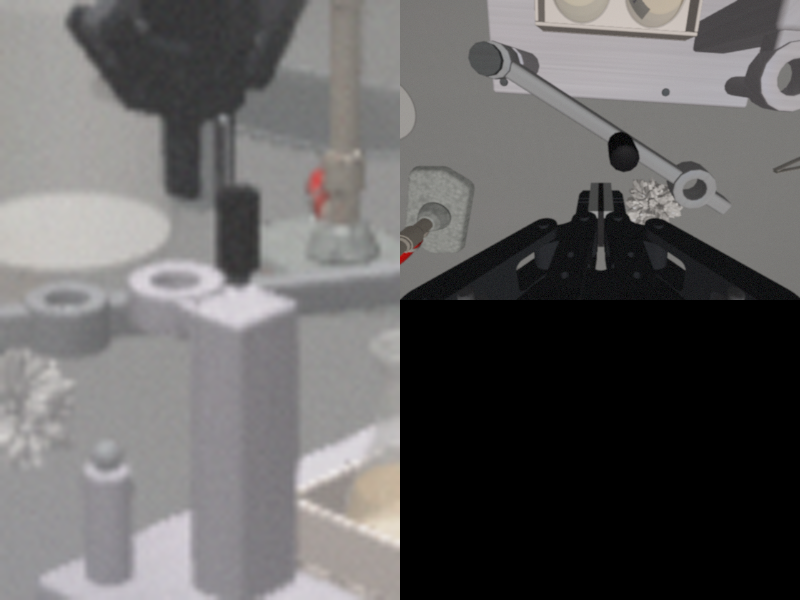

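The side crop shows the tip at ~(344,190), matching TCP+30 mm (z≈105), and the knob top at ~(353,188). The wrist view shows the knob ahead and to the right of the tips. Pushing again.

>>> jog_arm([
  [0, 0.8, -0.3, -0.3, 0, 0, 0],
  [0, 1.6, -0.7, -0.3, 0, 0, 0],
  [0, 2.2, -1.2, -0.3, 0, 0, 0],
  [0, 2.8, -1.7, -0.3, 0, 0, 0],
  [0, 3.4, -2.2, -0.3, 0, 0, 0],
  [0, 4.0, -2.6, -0.3, 0, 0, 0],
  [0, 4.3, -2.8, -0.3, 0, 0, 0],
  [0, 4.6, -2.9, -0.3, 0, 0, 0],
])

```text
time_s: 6.25
eef_pos: [492.0, 181.2, 72.2]
tcp_rot: [-2.189, 0.071, 2.189]
wrist_force: [-1.7, -0.3, -0.5]
grip_width: 0.2
```

```bash
cat > bar.py <<'E'
# seen side view: eye/bar rendered rows under knob; measure black knob centroid and hinge-eye in wrist
from h import *
s=ctrl.observe();print(s["time_s"],s["eef_pos"],s["wrist_force"])
p=cams.camera_params("wrist");w=cams.read_camera("wrist")
yaw=-.124;xa=np.array([np.cos(yaw),np.sin(yaw)]);ya=np.array([-np.sin(yaw),np.cos(yaw)]);h=np.array([537,273.8])
for a in(0,.07,.15,.3,.45):
  d=-np.sin(a)*xa-np.cos(a)*ya;print(a,"eye",proj("wrist",[*(h+170*d),88],p),"ub",proj("wrist",[516,105.1,125],p))
cv2.imwrite("pics/w5.png",w)
E
python3 bar.py
```

```text
6.25 [491.95 181.24  72.22] [-1.69 -0.29 -0.46]
0 eye [490.75 235.3 ] ub [536.49 266.43]
0.07 eye [484.64 260.38] ub [536.49 266.43]
0.15 eye [475.82 287.49] ub [536.49 266.43]
0.3 eye [454.59 333.82] ub [536.49 266.43]
0.45 eye [428.15 374.22] ub [536.49 266.43]
```

View pics/w5.png

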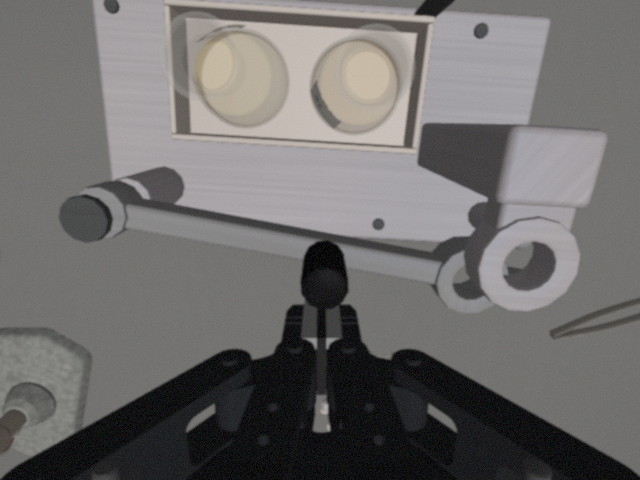

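The wrist view shows the bar nearly shut: eye at ~(470,280), lug bushing at (528,262), knob pressed by the fingertips at (325,270). That is about 0.12 rad open. Now pushing slowly through the catch.

>>> jog_arm([
  [0, 0.2, 0, 0, 0, 0, 0],
  [0, 0.4, -0.1, 0, 0, 0, 0],
  [0, 0.5, -0.1, 0, 0, 0, 0],
  [0, 0.6, -0.1, 0, 0, 0, 0],
  [0, 0.7, -0.1, 0, 0, 0, 0],
  [0, 0.7, -0.1, 0, 0, 0, 0],
])

```text
time_s: 6.8
eef_pos: [498.0, 181.0, 72.2]
tcp_rot: [-2.189, 0.07, 2.191]
wrist_force: [-3.6, -1.4, 1.6]
grip_width: -0.1
```

>>> jog_arm([
  [0, 0.1, 0, 0, 0, 0, 0],
  [0, 0.1, 0, 0, 0, 0, 0],
  [0, 0.2, 0, 0, 0, 0, 0],
  [0, 0.2, 0, 0, 0, 0, 0],
])

```text
time_s: 7.13
eef_pos: [498.2, 181.0, 72.1]
tcp_rot: [-2.186, 0.07, 2.195]
wrist_force: [-9.3, -2.2, 7.2]
grip_width: -0.1
```

>>> jog_arm([
  [0, 0.1, 0, 0, 0, 0, 0],
  [0, 0.1, 0, 0, 0, 0, 0],
  [0, 0.2, 0, 0, 0, 0, 0],
  [0, 0.2, 0, 0, 0, 0, 0],
])

```text
time_s: 7.47
eef_pos: [498.3, 180.9, 71.9]
tcp_rot: [-2.184, 0.071, 2.199]
wrist_force: [-15.7, -1.6, 11.8]
grip_width: -0.1
```

Run:
```python
from h import *
s=ctrl.observe();print(s["eef_pos"],s["wrist_force"],s["torque"])
w=cams.read_camera("wrist");t=cams.read_camera("side")
out=np.zeros((600,800,3),np.uint8);out[:330]=crop(w,40,140,560,231,1.4286)[:330,:800];out[330:,:400]=crop(t,310,160,80,54,5);out[330:,400:]=crop(w,260,220,80,54,5)
cv2.imwrite("pics/c6.png",out)
```

```text
[498.3  180.87  71.94] [-15.75  -1.56  11.83] [-0.46  3.24 -0.06]
```

View pics/c6.png

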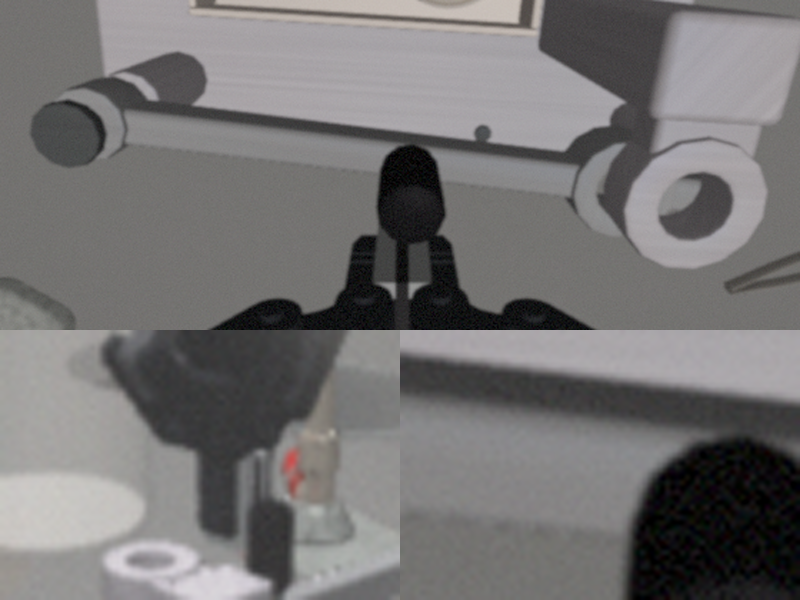

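The crop shows the bar nearly parallel to the hinge–lug line with the eye mostly under the lug, and no visible obstruction. I'll measure the bar angle numerically from its edges in this wrist view.

Run:
```python
from h import *
p=cams.camera_params("wrist");w=cv2.imread("pics/w5.png")
w=cams.read_camera("wrist");g=cv2.GaussianBlur(cv2.cvtColor(w,cv2.COLOR_BGR2GRAY),(3,3),0).astype(int)
for c in(160,200,240,280,380,420):print(c,"rows205-270",g[205:275:3,c-2:c+3].mean(1).astype(int))
yaw=-.124;xa=np.array([np.cos(yaw),np.sin(yaw)]);ya=np.array([-np.sin(yaw),np.cos(yaw)]);h=np.array([537,273.8])
for a in(0,.04,.08,.12):
  d=-np.sin(a)*xa-np.cos(a)*ya;n=np.array([-d[1],d[0]]);r=[]
  for o in(6,-6):
    q=np.array([proj("wrist",[*(h+l*d+o*n),88],p) for l in(40,130)]);f=np.polyfit(q[:,0],q[:,1],1);r.append((np.round(f[0],3),np.polyval(f,[200,420])))
  print(a,r)
print("ub",proj("wrist",[516,105.1,125],p),"hinge cap",[proj("wrist",[*h,z],p) for z in(90,100,110)])
```

```text
160 rows205-270 [ 81  82  75  63  62  90 125 137 138 136 135 136 135 119 114 115 114 114
 115 115 115 115 114 115]
200 rows205-270 [164 165 166 164 102  61  66 106 130 139 137 134 134 135 129 115 115 115
 114 114 115 115 115 114]
240 rows205-270 [167 165 166 165 166 156  72  60  75 117 135 138 136 133 134 134 119 114
 115 115 116 114 114 115]
280 rows205-270 [164 167 168 166 165 168 167 139  61  60  91 125 137 137 134 133 133 130
 113 115 115 114 115 115]
380 rows205-270 [165 165 163 164 166 165 164 159 100  85  85 101  63  62  86 126 138 138
 138 135 135 132 116 115]
420 rows205-270 [164 164 163 162 163 164 165 165 165 164 162 163 164 112  61  65 104 134
 139 139 138 137 136 127]
0 [(np.float64(0.06), array([219.41, 232.55])), (np.float64(0.058), array([245.42, 258.24]))]
0.04 [(np.float64(0.098), array([223.08, 244.58])), (np.float64(0.095), array([248.91, 269.91]))]
0.08 [(np.float64(0.135), array([226.71, 256.51])), (np.float64(0.132), array([252.4 , 281.53]))]
0.12 [(np.float64(0.173), array([230.3 , 268.39])), (np.float64(0.169), array([255.91, 293.13]))]
ub [534.02 284.77] hinge cap [array([102.15, 228.22]), array([ 88.56, 235.15]), array([ 73.17, 242.99])]
```

Measured: front-edge slope 0.121 against 0.06 expected when shut, so the bar stands ~0.06 rad open at the catch, and the load's line of action runs through the knob. I'll push further in small steps and watch the force.

>>> jog_arm([
  [0, 0.1, 0, 0.1, 0, 0, 0],
  [0, 0.2, 0, 0.2, 0, 0, 0],
  [0, 0.2, 0, 0.2, 0, 0, 0],
])

```text
time_s: 7.87
eef_pos: [498.3, 180.7, 72.3]
tcp_rot: [-2.18, 0.071, 2.203]
wrist_force: [-15.8, -0.5, 0.2]
grip_width: -0.1
```

```bash
cat > ang.py <<'E'
from h import *
def run():
    s=ctrl.observe();p=cams.camera_params("wrist");w=cams.read_camera("wrist");g=cv2.GaussianBlur(cv2.cvtColor(w,cv2.COLOR_BGR2GRAY),(3,3),0).astype(float)
    yaw=-.124;xa=np.array([np.cos(yaw),np.sin(yaw)]);ya=np.array([-np.sin(yaw),np.cos(yaw)]);h=np.array([537,273.8])
    def line(a):
        d=-np.sin(a)*xa-np.cos(a)*ya;n=np.array([-d[1],d[0]]);q=np.array([proj("wrist",[*(h+l*d-6*n),88],p) for l in(40,130)]);return np.polyfit(q[:,0],q[:,1],1)
    # front edge of bar: strongest bright->grey (138->115) step per column within +-40 rows
    pts=[]
    for c in list(range(160,285,5))+list(range(375,425,5)):
        f0=np.polyval(line(.04),c);lo=int(f0-45);col=g[max(lo,0):lo+90,c-1:c+2].mean(1)
        ok=[i for i in range(6,len(col)-6) if 128<col[i-6:i-2].mean()<148 and 105<col[i+2:i+6].mean()<123]
        if ok:pts.append((c,max(lo,0)+np.mean(ok)))
    pts=np.array(pts);f=np.polyfit(pts[:,0],pts[:,1],1);r=pts[:,1]-np.polyval(f,pts[:,0]);k=abs(r)<3;f=np.polyfit(pts[k,0],pts[k,1],1)
    A=np.linspace(-.03,.4,87);sl=[line(a)[0] for a in A]
    print(s["time_s"],s["eef_pos"],s["wrist_force"],"n",k.sum(),"slope",f,"angle",np.interp(f[0],sl,A))
if __name__=="__main__":run()
E
python3 ang.py
```

```text
7.8667 [498.33 180.75  72.26] [-15.76  -0.54   0.21] n 35 slope [  0.12 224.13] angle 0.06479379307127407
```

>>> jog_arm([
  [0, 0.1, 0, 0.05, 0, 0, 0],
  [0, 0.2, 0, 0.1, 0, 0, 0],
  [0, 0.2, 0, 0.1, 0, 0, 0],
])

```text
time_s: 8.17
eef_pos: [501.0, 180.3, 72.7]
tcp_rot: [-2.181, 0.071, 2.203]
wrist_force: [-8.2, -0.9, -6.8]
grip_width: 0.0
```

>>> jog_arm([
  [0, 0.1, 0, 0.05, 0, 0, 0],
  [0, 0.2, 0, 0.1, 0, 0, 0],
  [0, 0.2, 0, 0.1, 0, 0, 0],
])

```text
time_s: 8.42
eef_pos: [505.0, 180.8, 74.6]
tcp_rot: [-2.183, 0.07, 2.198]
wrist_force: [-7.9, -0.8, -5.0]
grip_width: -0.2
```

```bash
python3 ang.py
```

```text
8.4167 [504.97 180.79  74.56] [-7.9  -0.78 -5.05] n 35 slope [  0.06 242.23] angle -0.000726792787738152
```

The bar has snapped shut (measured angle ≈ 0.00). Backing off and heading for the long pin.

>>> jog_arm([
  [0, -1, 0.1, 0, 0, 0, 0],
  [0, -3, 0.4, 0, 0, 0, 0],
  [0, -5, 0.6, 2, 0, 0, 0],
  [0, -5, 0.6, 5, 0, 0, 0],
  [0, -5, 0, 9, 0, 0, 0.1],
  [0, -4, -3, 12, 0, 0, 0.2],
  [0, -3, -7, 13, 0, 0, 0.3],
  [0, -2, -11, 13, 0, 0, 0.3],
])

```text
time_s: 9.13
eef_pos: [490.3, 75.8, 210.5]
tcp_rot: [2.1, 0.259, -2.081]
wrist_force: [1.1, 0.4, -0.7]
grip_width: -0.2
```

>>> jog_arm([
  [6, 6.8, -26, 0, 0, 0, 0],
  [6, 6.8, -26, 0, 0, 0, 0],
  [6, 6.8, -26, 0, 0, 0, 0],
  [6, 6.8, -26, 0, 0, 0, 0],
  [6, 6.8, -26, 0, 0, 0, 0],
  [6, 6.8, -26, 0, 0, 0, 0],
  [6, 6.8, -26, 0, 0, 0, 0],
  [6, 6.8, -26, 0, 0, 0, 0],
])

```text
time_s: 9.8
eef_pos: [556.2, -191.7, 206.3]
tcp_rot: [2.1, 0.238, -2.097]
wrist_force: [1.0, -0.1, -0.1]
grip_width: 59.7
```

Run:
```python
from h import *
for i in range(8):cams.read_camera("top")
s=ctrl.observe();p=cams.camera_params("wrist");w=cams.read_camera("wrist");t=cams.read_camera("top")
print(s["time_s"],s["eef_pos"],s["joint_vel"],s["grip_width"],np.array(s["q"]))
print("tcp px",[proj("wrist",s["eef_pos"]+[0,0,z],p) for z in (0,30,50)])
print("long top pred",proj("wrist",[556.1,-188.7,158],p),"short",proj("wrist",[468.5,-209.7,113],p))
print("eye?",proj("top",[516,105.1,125]))
cv2.imwrite("pics/w7.png",w);cv2.imwrite("pics/t7.png",t)
np.savez("p7.npz",M=p["cam_to_world"],K=p["camera_matrix"])
g=cv2.cvtColor(w,cv2.COLOR_BGR2GRAY)
c=cv2.HoughCircles(cv2.GaussianBlur(g,(5,5),0),cv2.HOUGH_GRADIENT,1,30,param1=80,param2=18,minRadius=18,maxRadius=60);print(c)
```

```text
10.2 [ 555.8  -183.86  206.6 ] [ 0.    0.    0.01 -0.   -0.    0.    0.  ] 60.10891344122908 [ 0.53  0.37 -0.38  1.67  0.15  1.14 -1.23]
tcp px [array([322.21, 280.99]), array([322.33, 309.51]), array([322.44, 334.91])]
long top pred [329.66 250.74] short [327.32 336.63]
eye? [292.88 252.11]
[[[410.5   1.5  54.9]
  [255.5 350.5  59.4]
  [282.5  28.5  27.3]
  [126.5 406.5  46.8]
  [325.5 246.5  19.6]
  [170.5 317.5  41.6]
  [441.5   1.5  36. ]]]
```

The wrist camera finds the long pin's head circle at (325.5,246.5), r 19.6, against (329.7,250.7) predicted and r≈19.5, so it agrees within ~3 mm.

Run:
```python
from h import *
z=np.load("p7.npz");p={"cam_to_world":z["M"],"camera_matrix":z["K"]}
q=onz("wrist",325.5,246.5,158,p);s=ctrl.observe();print(q,q-s["eef_pos"])
o,d=ray("top",443.9,227.1);print(two(ray("wrist",325.5,246.5,p),(o,d)))
from scipy.spatial.transform import Rotation as R
M=R.from_rotvec(s["tcp_rot"]).as_matrix();print(M)
w=cv2.imread("pics/w7.png");cv2.imwrite("pics/w7c.png",w)
g=cv2.cvtColor(w,cv2.COLOR_BGR2GRAY);print(g[215:285:5,290:362:5])
```

```text
[ 558.21 -185.48  158.  ] [  2.47  -1.14 -48.49]
(array([ 556.81, -187.48,  155.55]), np.float64(3.698179842979358))
[[ 0.    0.24 -0.97]
 [-0.   -0.97 -0.24]
 [-1.    0.   -0.  ]]
[[136 143 209 210 212 210  77  76  91 212 211 212 213 136 137]
 [137 138 211 210 210 151  76  76  75 110 212 212 214 136 136]
 [137 138 209 210 192  70  73  73  73  72 150 211 212 136 135]
 [135 137 209 209 125  74  70  69  71  69  83 212 212 135 138]
 [135 135 208 209 108  97 154 168 163 140  75 210 210 136 136]
 [134 137 209 208 102 163 163 163 163 160 148 206 208 138 137]
 [135 137 209 209 143 162 161 160 159 160 159 178 209 135 133]
 [135 134 208 209 158 160 159 158 161 158 162 182 210 134 133]
 [134 133 207 208 150 157 159 158 161 161 162 204 207 138 120]
 [136 135 206 207 207 155 159 162 163 159 183 209 206 133 109]
 [137 137 207 207 208 207 181 161 167 195 208 208 206 134 110]
 [136 136 207 208 207 206 208 209 208 208 208 209 204 120 111]
 [138 134 207 206 207 207 207 208 209 209 208 208 204 117 110]
 [136 137 204 206 205 205 207 208 207 207 209 208 200 110 111]]
```

>>> jog_arm([
  [6, 0, -0.3, -2, 0, 0, 0],
  [6, 0, -0.3, -4, 0, 0, 0],
  [6, 0, -0.3, -6, 0, 0, 0],
  [6, 0, -0.3, -8, 0, 0, 0],
  [6, 0, -0.3, -10, 0, 0, 0],
  [6, 0, -0.3, -11.5, 0, 0, 0],
  [6, 0, -0.3, -12.2, 0, 0, 0],
  [6, 0, -0.3, -12.2, 0, 0, 0],
])

```text
time_s: 10.97
eef_pos: [554.6, -187.6, 82.7]
tcp_rot: [2.093, 0.251, -2.099]
wrist_force: [-0.5, -0.5, 0.2]
grip_width: 60.1
```

Run:
```python
from h import *
for i in range(4):cams.read_camera("top")
s=ctrl.observe();p=cams.camera_params("wrist");w=cams.read_camera("wrist");t=cams.read_camera("side")
print(s["time_s"],s["eef_pos"],s["wrist_force"],s["grip_width"])
print("head pred wrist",proj("wrist",[556.1,-188,158],p),"side tip",proj("side",s["eef_pos"]+[0,0,30]),"head side",proj("side",[556,-188,158]),proj("side",[556,-188,113]))
out=np.zeros((480,800,3),np.uint8);out[:,:400]=crop(t,180,215,100,120,4);out[:300,400:]=cv2.resize(w,(400,300));cv2.imwrite("pics/g8.png",out)
```

```text
11.1667 [ 556.48 -188.23   85.46] [ 0.8  -0.03 -0.55] 60.043076266833886
head pred wrist [321.76 373.79] side tip [231.38 280.85] head side [228.31 253.46] [231.44 282.22]
```

View pics/g8.png

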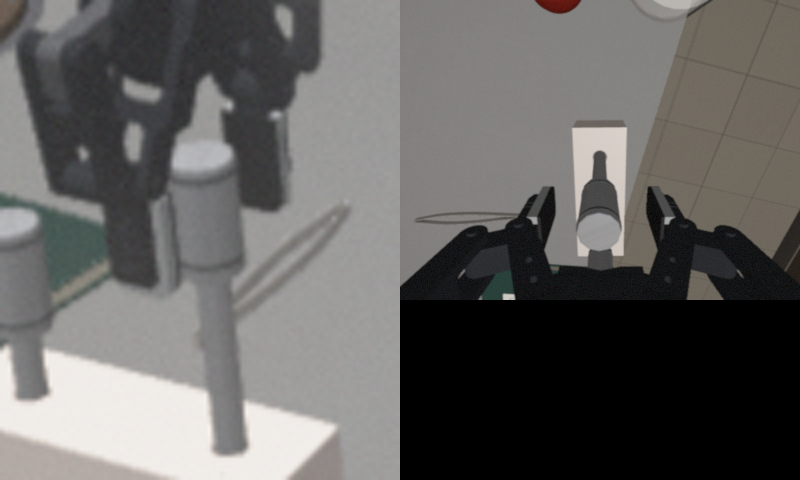

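The image shows the pads straddling the long pin's head: pad tips at crop (150,285) and (265,205), head from (205,155) to (210,270), pin centred between the pads. The short pin is clear. That is the 12th view, so checks from here are numeric. Closing the fingers now.

>>> jog_arm([
  [6, 0, 0, -0.4, 0, 0, 0],
  [0, 0, 0, -0.4, 0, 0, 0],
  [0, 0, 0, -0.4, 0, 0, 0],
  [0, 0, 0, -0.4, 0, 0, 0],
  [0, 0, 0, -0.4, 0, 0, 0],
  [0, 0, 0, -0.4, 0, 0, 0],
  [0, 0, 0, -0.4, 0, 0, 0],
  [0, 0, 0, -0.4, 0, 0, 0],
])

```text
time_s: 11.93
eef_pos: [555.7, -188.0, 80.4]
tcp_rot: [2.096, 0.249, -2.096]
wrist_force: [-0.7, 0.4, 2.0]
grip_width: 22.8
```

>>> jog_arm([
  [0, 0, 0, 0, 0, 0, 0],
  [0, 0, 0, 0, 0, 0, 0],
  [0, 0, 0, 0.6, 0, 0, 0],
  [0, 0, 0, 1.2, 0, 0, 0],
  [0, 0, 0, 2, 0, 0, 0],
  [0, 0, 0, 3, 0, 0, 0],
  [0, 0, 0, 4, 0, 0, 0],
  [0, 0, 0, 5, 0, 0, 0],
])

```text
time_s: 12.6
eef_pos: [555.8, -188.2, 131.6]
tcp_rot: [2.096, 0.249, -2.095]
wrist_force: [-0.6, -0.6, -1.7]
grip_width: 22.5
```

>>> jog_arm([
  [0, 0, 0, 2, 0, 0, 0],
  [0, 0, 0, 4, 0, 0, 0],
  [0, 0, 0, 6, 0, 0, 0],
  [0, 0, 0, 8, 0, 0, 0],
  [0, 0, 0, 10, 0, 0, 0],
  [0, 0, 0, 11, 0, 0, 0],
  [0, 0, 2, 11, 0, 0, 0],
  [0, 0, 4, 11, 0, 0, 0],
])

```text
time_s: 13.27
eef_pos: [555.7, -149.1, 241.3]
tcp_rot: [2.099, 0.245, -2.095]
wrist_force: [-0.1, 1.3, -0.9]
grip_width: 22.6
```

>>> jog_arm([
  [0, -0.5, 3, 0, 0, 0, 0],
  [0, -1, 6, 0, 0, 0, 0],
  [0, -1.5, 9, 0, 0, 0, 0],
  [0, -2, 12, 0, 0, 0, 0],
  [0, -3, 15, 0, 0, 0, 0],
  [0, -4, 17, 0, 0, 0, 0],
  [0, -4, 18.5, 0, 0, 0, 0],
  [0, -4, 19, 0, 0, 0, 0],
])

```text
time_s: 13.93
eef_pos: [514.9, 44.9, 240.7]
tcp_rot: [2.095, 0.254, -2.093]
wrist_force: [-0.2, 0.2, -1.1]
grip_width: 22.5
```

Run:
```python
from h import *
for i in range(8):cams.read_camera("top")
s=ctrl.observe();X=s["eef_pos"];p=cams.camera_params("wrist");w=cams.read_camera("wrist");sd=cams.read_camera("side")
print(s["time_s"],X,s["joint_vel"],s["grip_width"],s["wrist_force"])
np.savez("p9.npz",M=p["cam_to_world"],K=p["camera_matrix"],X=X)
cv2.imwrite("pics/w9.png",w);cv2.imwrite("pics/s9.png",sd)
ub=[516,105.1,125]
print("ub pred",proj("wrist",ub,p),"r",18*375/(np.linalg.norm(np.array(p["cam_to_world"])[:3,3]-ub)))
g=cv2.GaussianBlur(cv2.cvtColor(w,cv2.COLOR_BGR2GRAY),(5,5),0)
c=cv2.HoughCircles(g,cv2.HOUGH_GRADIENT,1,10,param1=60,param2=20,minRadius=10,maxRadius=36);print(c)
tip=X+[0,0,-72.4]
print("wrist pin tip",proj("wrist",tip,p),"shoulder",proj("wrist",tip+[0,0,105],p),"top",proj("wrist",tip+[0,0,150],p))
print("side tip",proj("side",tip),"shoulder",proj("side",tip+[0,0,105]),"ub side",proj("side",ub))
```

```text
14.3333 [515.74  40.71 240.02] [-0.    0.   -0.01  0.   -0.    0.   -0.  ] 22.65717081922096 [-0.46 -0.33 -0.88]
ub pred [242.32 203.17] r 22.30907115209483
[[[164.5  70.5  34.3]
  [222.5 102.5  27.5]
  [316.5 374.5  34.3]
  [239.5 202.5  21.3]
  [157.5  80.5  31. ]
  [228.5  93.5  35.4]
  [520.5  53.5  23.5]
  [231.5 108.5  34.3]
  [ 37.5 350.5  27.4]
  [146.5  71.5  34.3]
  [532.5  53.5  35.4]
  [532.5  42.5  26.6]
  [326.5 372.5  35.4]
  [214.5  96.5  32.1]
  [260.5 161.5  26.4]
  [248.5 193.5  18.2]
  [ 46.5 120.5  14.9]
  [176.5 290.5  15.2]
  [153.5 169.5  11.8]
  [177.5 436.5  25.1]
  [100.5 123.5  12.5]]]
wrist pin tip [322.01 238.05] shoulder [322.26 312.57] top [322.5  383.91]
side tip [314.68 193.43] shoulder [312.65 132.11] ub side [338.73 205.59]
```

Run:
```python
from h import *
w=cv2.cvtColor(cv2.imread("pics/w9.png"),cv2.COLOR_BGR2GRAY);s=cv2.cvtColor(cv2.imread("pics/s9.png"),cv2.COLOR_BGR2GRAY)
print("wrist");
for r in range(215,320,7):print(r,w[r,296:352:2])
print("side")
for r in range(130,206,4):print(r,s[r,300:334:2])
z=np.load("p9.npz");p={"cam_to_world":z["M"],"camera_matrix":z["K"]};print(onz("wrist",239.5,202.5,125,p))
```

```text
wrist
215 [165 130 124 125 126 123 124 125 126 124 124 129 124 123 127 122 124 124
 125 123 126 125 128 124 128 124 124 126]
222 [126 125 124 122 123 123 126 124 124 126 125 125 127 124 125 125 126 124
 126 127 127 124 128 126 125 126 124 125]
229 [125 125 127 126 126 126 125 123 124 124 127 124 127 127 125 125 128 126
 125 123 129 125 125 124 127 127 127 125]
236 [127 121 125 128 124 125 124 124 116  77  64  68  70  65  71  69 103 123
 125 124 124 126 125 127 126 125 124 125]
243 [123 125 127 125 125 126 125 119  88  67  68  66  66  71  67  69  74 111
 124 128 123 126 127 128 127 127 124 125]
250 [127 126 126 125 125 124 124 117  77  63  73  68  70  71  73  71  70  99
 123 124 124 126 126 122 126 127 123 124]
257 [125 124 127 124 124 123 125 105  69  63  68  67  69  69  71  70  70  85
 121 122 124 123 126 123 122 126 126 126]
264 [125 127 121 126 124 123 125  97  64  69  66  68  70  67  67  74  70  78
 112 127 124 127 127 126 123 126 125 127]
271 [127 131 125 125 125 125 121  86  63  67  67  68  69  65  71  68  70  69
 104 123 125 126 123 128 128 126 125 126]
278 [127 126 124 128 12
[... 1368 characters left out ...]
39 137 141]
170 [150 154 156 156 158 159 121 116 111 110 160 160 159 152 141 127 117]
174 [155 154 155 155 157 160 127 120 114 108 155 162 160 161 159 156 159]
178 [148 155 156 155 157 158 127 119 116 110 160 161 161 161 159 158 156]
182 [152 154 154 157 158 158 132 119 115 107 157 162 160 160 161 158 156]
186 [152 155 155 156 157 160 137 119 117 109 158 160 159 161 160 155 156]
190 [151 157 163 176 188 194 181 111 109 119 195 194 195 192 189 184 180]
194 [188 192 193 195 195 194 194 185 176 194 195 195 197 194 192 190 190]
198 [189 192 194 193 194 194 196 195 195 194 197 193 195 193 191 188 189]
202 [143 154 164 179 190 190 192 193 198 194 194 190 193 185 175 165 151]
[516.01 107.34 125.  ]
```

The wrist view puts the lug bushing at (516.0,107.3) against (516.0,105.1) from the top view. The pin hangs vertical, within ~1 mm of the tool axis. A combined target of (515.7,105.6) fits all three cameras within ~2 mm. Moving to hover just above the rim.

>>> jog_arm([
  [0, 0, 2, 0, 0, 0, 0],
  [0, 0, 4, 0, 0, 0, 0],
  [0, 0, 5.5, 0, 0, 0, 0],
  [0, 0, 6.5, 0, 0, 0, 0],
  [0, 0, 6.5, -1, 0, 0, 0],
  [0, 0, 6.5, -2, 0, 0, 0],
  [0, 0, 6.5, -2.8, 0, 0, 0],
  [0, 0, 6.5, -3.2, 0, 0, 0],
])

```text
time_s: 15.1
eef_pos: [514.8, 105.1, 206.0]
tcp_rot: [2.093, 0.247, -2.099]
wrist_force: [-0.7, -0.8, -0.4]
grip_width: 22.8
```

Run:
```python
from h import *
for i in range(8):cams.read_camera("top")
s=ctrl.observe();X=s["eef_pos"];p=cams.camera_params("wrist");w0=cams.read_camera("wrist");sd=cams.read_camera("side")
print(s["time_s"],X,s["grip_width"],s["wrist_force"]);cv2.imwrite("pics/w10.png",w0);cv2.imwrite("pics/s10.png",sd)
w=cv2.cvtColor(w0,cv2.COLOR_BGR2GRAY);g=cv2.cvtColor(sd,cv2.COLOR_BGR2GRAY)
ub=np.array([516,105.1,125]);tip=X-[0,0,72.4]
print("wrist ub",proj("wrist",ub,p),"tip",proj("wrist",tip,p),"side ub",proj("side",ub),"tip",proj("side",tip))
print("wrist rows")
for r in range(210,292,6):print(r,w[r,262:382:4])
print("side rows")
for r in range(170,222,3):print(r,g[r,322:360:2])
```

```text
15.5 [515.87 106.84 208.63] 22.574812751566412 [ 0.05  0.32 -1.01]
wrist ub [324.41 233.84] tip [322.04 238.15] side ub [338.73 205.59] tip [339.19 199.48]
wrist rows
210 [122 123 144 150 140 142 147 147 147 149 135 128  97 143 154 155 144 145
 171 172 166 158 158 165 175 175 173 125 122 120]
216 [121 120 120 123 123 123 142 148 140 145  95 160 174 177 179 178 176 173
 177 152 172 135  84 125 176 176 149 124 122 122]
222 [125 126 117 122 122 119 124 123 121 103 175 174 175 156 172 170 159 171
 179 178 154 119  86  66 131 165 122 123 122 118]
228 [122 119 121 122 122 120 123 122 117 159 177 176 149  97  67  66  70 136
 160 174 173 146 148 150 143 120 125 123 122 123]
234 [122 119 124 122 124 125 123 122 125 165 176 177 106 131  72  74 106 136
 141 176 175 143 148 146 149 122 120 123 120 121]
240 [123 122 121 120 119 123 120 122 124 141 175 174 148  61  70  69  66  98
 175 176 172 121 129 151 125 124 121 121 123 125]
246 [122 125 122 121 125 121 123 125 123 122 162 172 166  65  65  69  67 144
 177 175 130 122 126 124 120 126 121 121 123 123]
252 [123 122 123 121 121 121 121 123 120 121
[... 1648 characters left out ...]
08 145 146 144 145 139 160 166
 164]
200 [198 194 194 191 194 191 175 150 143 128 141 149 146 145 146 136 144 152
 164]
203 [178 168 164 156 146 160 188 196 201 196 203 196 194 158 148 147 142 137
 137]
206 [144 147 147 147 161 209 202 136 135 142 145 165 207 205 138 149 151 152
 144]
209 [145 148 150 147 137 147 166 179 186 189 187 176 182 200 204 206 208 207
 203]
212 [147 147 146 148 139 135 140 141 139 138 155 183 206 208 206 210 209 210
 198]
215 [148 149 146 148 148 139 139 138 139 131 133 138 141 147 161 181 152 131
 119]
218 [146 148 146 146 146 144 146 146 145 143 140 137 141 139 140 139 124 121
 123]
221 [148 149 144 146 146 148 150 155 167 166 167 136 140 141 138 134 124 121
 118]
```

Side view: pin at column 340.2 and bushing hole centre at ~340. Wrist view: pin at column ~321 and ring at ~321, with row offset under 1 mm after height correction. Aligned, so lowering in stages.

>>> jog_arm([
  [0, 0, 0, -0.4, 0, 0, 0],
  [0, 0, 0, -0.8, 0, 0, 0],
  [0, 0, 0, -1.2, 0, 0, 0],
  [0, 0, 0, -1.6, 0, 0, 0],
  [0, 0, 0, -2, 0, 0, 0],
  [0, 0, 0, -2.4, 0, 0, 0],
  [0, 0, 0, -2.4, 0, 0, 0],
  [0, 0, 0, -2.4, 0, 0, 0],
])

```text
time_s: 16.27
eef_pos: [515.4, 106.9, 183.9]
tcp_rot: [2.095, 0.249, -2.096]
wrist_force: [-0.5, -0.5, -0.5]
grip_width: 22.4
```

>>> jog_arm([
  [0, 0, 0, -0.4, 0, 0, 0],
  [0, 0, 0, -0.8, 0, 0, 0],
  [0, 0, 0, -1.2, 0, 0, 0],
  [0, 0, 0, -1.6, 0, 0, 0],
  [0, 0, 0, -2, 0, 0, 0],
  [0, 0, 0, -2, 0, 0, 0],
  [0, 0, 0, -2, 0, 0, 0],
])

```text
time_s: 16.85
eef_pos: [515.4, 106.8, 163.9]
tcp_rot: [2.095, 0.249, -2.096]
wrist_force: [0.6, 0.1, 1.2]
grip_width: 22.8
```

>>> jog_arm([
  [0, 0, 0, -0.3, 0, 0, 0],
  [0, 0, 0, -0.6, 0, 0, 0],
  [0, 0, 0, -0.9, 0, 0, 0],
  [0, 0, 0, -1.2, 0, 0, 0],
  [0, 0, 0, -1.5, 0, 0, 0],
  [0, 0, 0, -1.5, 0, 0, 0],
])

```text
time_s: 17.35
eef_pos: [515.2, 106.8, 148.5]
tcp_rot: [2.095, 0.249, -2.097]
wrist_force: [0.8, -0.1, -0.2]
grip_width: 22.7
```

>>> jog_arm([
  [0, 0, 0, -0.5, 0, 0, 0],
  [0, 0, 0, -1.1, 0, 0, 0],
  [0, 0, 0, -1.7, 0, 0, 0],
  [0, 0, 0, -2.3, 0, 0, 0],
  [0, 0, 0, -2.9, 0, 0, 0],
  [0, 0, 0, -3.5, 0, 0, 0],
  [0, 0, 0, -3.5, 0, 0, 0],
  [0, 0, 0, -3.5, 0, 0, 0],
])

```text
time_s: 18.02
eef_pos: [515.3, 106.9, 113.7]
tcp_rot: [2.095, 0.249, -2.097]
wrist_force: [0.2, -0.3, -0.2]
grip_width: 22.6
```

Run:
```python
from h import *
for i in range(6):cams.read_camera("top")
s=ctrl.observe();X=s["eef_pos"];sd=cams.read_camera("side");cams_t=cams.read_camera("top");cv2.imwrite("pics/s11.png",sd)
print(s["time_s"],X,s["grip_width"],s["wrist_force"],s["torque"],s["joint_vel"])
g=cv2.cvtColor(sd,cv2.COLOR_BGR2GRAY)
c=[proj("side",[516,105.1,z])+[1.2,0] for z in(145,125,109,88,68,40)];print(np.array(c))
for r in range(176,256,3):print(r,g[r,322:364:2])
o=cv2.imread("pics/side0.png");o=cv2.cvtColor(o,cv2.COLOR_BGR2GRAY)
d=cv2.absdiff(cv2.GaussianBlur(o,(5,5),0),cv2.GaussianBlur(g,(5,5),0))
for n,(x,y,wd,h) in dict(short=(165,262,40,65),bulb_bottle=(285,270,85,150),foil=(405,215,75,115),flasks=(365,215,75,65),ball=(285,222,40,25)).items():print(n,(d[y:y+h,x:x+wd]>25).mean())
```

```text
18.3167 [515.79 106.96 114.51] 22.749665273975737 [ 0.99 -0.64 -0.58] [-0.01 -0.    0.05] [ 0. -0. -0. -0.  0.  0.  0.]
[[339.79 195.19]
 [339.93 205.59]
 [340.04 213.79]
 [340.18 224.39]
 [340.32 234.31]
 [340.5  247.92]]
176 [160 140 139 117  64  57  56  61  59  59  85 103  98  75 123 127 130 132
 124 122 120]
179 [164 162 161 161  85  61  61  57  65 125  98 104  96  76 142 146 147 148
 147 139 138]
182 [164 166 163 160  95  59  64  63  63 120  96 104  97  81 145 146 144 148
 148 148 146]
185 [161 162 160 160 101  63  62  61  68 124  96 108  95  80 140 146 146 148
 149 148 148]
188 [177 174 168 167 105  63  61  63  65 121  85 107  98  82 141 149 147 148
 148 148 148]
191 [195 198 195 194 110  65  65  63  64 120  89  96  79 104 146 149 150 146
 146 149 148]
194 [199 196 198 194 136  80  72  65  67 120  87 105 127 149 147 146 146 146
 137 161 160]
197 [197 197 196 195 194 177 166 143 126 122 109 142 149 146 146 140 160 167
 169 170  95]
200 [194 199 193 194 193 191 177 148 121 121 109 143 150 147 148 137 144 154
 166 166  93]
203 [176 172 165 157 150 162 189 192 122 117 110 189 194 1
[... 951 characters left out ...]
 136 122 125 112 110 113 115 120 117 117 139 142 143 142 140 126 125
 123 121 119]
239 [149 161 134 110 104 145 149 149 123 123 117 136 145 141 138 138 127 126
 121 120 122]
242 [161 132 133 125 154 150 150 149 127 122 116 137 143 141 140 139 127 122
 121 123 121]
245 [161 187 187 182 148 149 148 151 140 111 111 135 141 142 142 138 125 126
 122 121 125]
248 [143 143 143 137 129 147 148 147 149 143 146 137 141 140 139 140 127 124
 122 121 122]
251 [141 143 143 137 131 148 148 149 147 149 149 137 138 140 138 138 128 124
 123 119 122]
254 [141 141 144 135 131 147 153 169 190 202 201 140 140 142 139 139 127 124
 125 122 124]
short 0.0
bulb_bottle 0.0
foil 0.0
flasks 0.017435897435897435
ball 0.0
```

The side view shows the shaft between the bushings (rows 218–224) and emerging below the bar (rows 239–246). The tip is at row ~247 (z≈42 mm) and the shoulder at row ~193 (~22 mm above the lug). Wrist force is ~1 N, everything is at rest, and the short pin, bulb, foil items and ball are unchanged. Handing in.

```bash
python3 -c "
from cell import ticket
print(ticket.close_job())"
```

```text
the job is handed in; nothing more can be done
None
```

The keeper bar is shut in its catch, and the long pin is held upright through both bushings. The job is handed in at about 18 s; no verdict was reported.

**Last checks (side and wrist cameras):**
- **Bar:** it measured 0.00 rad just after it snapped shut. I did not re-measure the angle at the end, but the pin passed through both bushings without resistance.
- **Pin:** the tip is at about z = 42 mm, roughly 26 mm below the bar, and the shoulder is about 22 mm above the lug. It was vertical to within about 1° when measured before insertion. The jaw opening reads 22.7 mm on the 24 mm head, everything is at rest, and the wrist force is about 1 N.
- **Other objects:** the side view shows no change at the short pin, rubber bulb, foil flask and foil ball. The flask region differs in 1.7 % of its pixels, which I took to be shading from the gripper. I did not check the tweezers separately.

**What disagreed along the way:**
- **Finger length:** the physical fingertips sit about 30 mm behind the reported TCP. My first push therefore passed over the knob without touching it; I measured the offset and lowered the tool.
- **Ball catch:** the push force reached about 16 N before the bar snapped shut, against the stated 6 N or so.
- **Bushing position:** the top and wrist cameras differed by about 2 mm, within their calibration, so I used a target that fitted all the cameras.

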